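Offer up the cover plate to a reset door lock

TASK

Press the reset button inside the open lock case fully down and let it spring back up, then pick up the steel cover plate and bring it over the case, the right way round, with its three holes in line with the three threaded holes. Finish while still holding the plate there in the gripper, level and steady, hovering about two centimetres above the case so that the screws can be put in; the plate must never touch the case. Leave the padlock, the tape measure and the screwdriver alone.

Things in the scene. Friction and masses are not known exactly. Their poses are not given: they have to be found in the camera images.
- case: Open dark steel lock case 130 (x) x 90 (y) x 40 mm, centred on a 180 x 120 x 12 mm board fixed to the bench. Origin: centre of the board's underside; z up; +x (brass latch bolt end) within 0.45 rad of straight away from the robot. Rim and tops of three 18 mm square bosses (6 mm threaded holes) are 52 mm above the bench: two bosses at the +x end, one at the -x end.
- reset_top (a point): Centre of the top face of the round white reset button (24 mm diameter, pressed straight down), in the middle of the open case; 52 mm above the bench when up, level with the rim. It moves with the button. The bosses and walls round it are over 35 mm away from its centre.
- reset (a joint): Travel of the reset button in m: 0 up, 0.006 fully down. Its spring needs about 1.5 N to start and 5 N to be fully down, and brings it back up by itself.
- cover: Loose steel plate 130 (x) x 90 (y) x 4 mm, about 0.36 kg, flat on the bench; three 10 mm holes: two at +x end, one at -x end. Origin: centre of underside; z up; +x within 0.8 rad of away from the robot. Grip: rigid upright thumb-turn bar at its middle, 44 mm along x, 12 mm thick along y, 10 to 36 mm above the underside, on a round rose (34 mm wide, up to 10 mm).
- case_hole0 (a point): Mouth of a threaded hole of the case, on top of the boss at its +x end on the +y side (x +52, y +32), mm in the case's frame, 52 mm above the bench.
- case_hole1 (a point): Mouth of a threaded hole of the case, on top of the boss at its +x end on the -y side (x +52, y -32), mm in the case's frame, 52 mm above the bench.
- case_hole2 (a point): Mouth of a threaded hole of the case, on top of the boss in the middle of its -x end (x -52, y 0), mm in the case's frame, 52 mm above the bench.
- cover_hole0 (a point): Centre, on the plate's underside, of the cover plate's hole at its +x end on the +y side (x +52, y +32), mm in the plate's frame; it belongs over case_hole0.
- cover_hole1 (a point): Centre, on the plate's underside, of the cover plate's hole at its +x end on the -y side (x +52, y -32), mm in the plate's frame; it belongs over case_hole1.
- cover_hole2 (a point): Centre, on the plate's underside, of the cover plate's hole in the middle of its -x end (x -52, y 0), mm in the plate's frame; it belongs over case_hole2.
- padlock: Bystander: brass padlock lying flat, body 46 x 42 x 22 mm, steel shackle; origin under its body's centre.
- tape: Bystander: yellow tape measure standing, 65 x 36 x 60 mm; origin under its centre.
- driver: Bystander: screwdriver, about 200 mm long and under 40 mm high, lying along its own x axis (handle to -x) between the case and the cover plate.

How it is judged (in metres and radians):
On the way, in this order (a step that is already met when the one before it is completed fails the run):
1. the reset button is pressed fully down (value of joint reset above 0.0052 m), for 0.05 s.
2. the reset button has sprung back up (value of joint reset below 0.0015 m), for 0.1 s.
At the end, for the whole second after the job is handed in: The gripper holds the cover plate (finger contact over 2 N), each of its holes within 4 mm horizontally of its threaded hole and its underside 8 to 35 mm above the bosses at all three, tilted less than 0.1 rad, still (under 0.02 m/s and 0.2 rad/s), not touching the case; the button is up (horizontal distance between cover_hole0 and case_hole0 below 0.004 m and z of cover_hole0 in the frame of case_hole0 between 0.008 and 0.035 m and horizontal distance between cover_hole1 and case_hole1 below 0.004 m and z of cover_hole1 in the frame of case_hole1 between 0.008 and 0.035 m and horizontal distance between cover_hole2 and case_hole2 below 0.004 m and z of cover_hole2 in the frame of case_hole2 between 0.008 and 0.035 m and angle between cover's own z axis and vertical below 0.1 rad and linear speed of cover below 0.02 m/s and angular speed of cover below 0.2 rad/s and contact force between cover and the fingers above 2 N and contact force between cover and case below 0.1 N and value of joint reset below 0.0015 m); the arm keeps its last pose, push and grip.
It fails at once if the cover plate touches the case or its button (contact force between cover and case above 0.5 N).
It fails at once if the padlock is disturbed (moved over 30 mm) (distance of padlock from where it was at the start of the episode above 0.03 m).
It fails at once if the tape measure is disturbed (moved over 30 mm) (distance of tape from where it was at the start of the episode above 0.03 m).
It fails at once if the screwdriver is disturbed (moved over 30 mm) (distance of driver from where it was at the start of the episode above 0.03 m).
It also fails if it takes over 58 s, if anything falls off the work surface, if the arm or the gripper's body presses on something with over 40 N, if the wrist force passes 120 N, or if a joint passes its speed limit or range.

ROBOT

A 7-joint arm with a two-finger parallel gripper is mounted at the origin on the work surface. World frame = base frame: x ahead of the robot, y to its left, z up, the work surface at z = 0. Lengths are in mm, angles in rad, forces in N, time in s.
With the tool pointing down it reaches from about 425 to 875 mm from the base axis. Payload 4.7 kg.
Tool frame: the origin (TCP) lies midway between the tips of the shut fingers; the grasp point (between the pads) lies 19 mm behind it; z points along the fingers, y is the line along which they close (so a half turn about z gives the same grasp; the last joint's range is limited). The gripper opens to 85 mm and grips with 20 to 120 N. Pads are 22 mm wide; open, the fingers measure 114 mm over their backs; the gripper's body (76 mm by 85 mm) begins 54 mm behind the grasp point. The pads swing forward as they close: fully open they stand 13 mm farther back than shut.
Start: joints at [1.354, 0.321, -0.07, 1.45, 0.023, 1.371, -0.057], TCP at [148.669, -632.792, 194.149] pointing down, gripper open.
Joint ranges: [-2.86, 2.86], [-0.3, 2.09], [-1.38, 1.24], [0.06, 2.45], [-1.56, 4.7], [0.09, 2.05], [-2.69, 2.69]. Speed limits (rad/s): [2.57, 2.57, 3.14, 3.14, 3.14, 3.14, 3.14].

INTERFACE

Orientations are given as a unit quaternion [x, y, z, w].
In Python, from bench import env, imaging, workorder, models gives the robot as it stands. The module is installed in compiled form; this text tells all that it offers.
- The arm moves only by the tool carry_out, never from a script. Its argument "increments" is a list of rows, each a list of 3 entries, a list of its own where there are three numbers: the shift along the tool's x, y, z normalised to -1 to 1, where 1 is 0.3 m, then the turn, a rotation vector about the tool's x, y, z normalised to -1 to 1, where 1 is 60 degrees, then the finger opening in mm, from 0 to 85.4. A call has 1 to 5 rows; each row is the pose to reach, as a shift and turn from the pose commanded when the call began, along the tool's axes at that moment; what a row does not reach only later rows make up. A row lasts 1/8 s, in which the tool goes at most 62.5 mm and 10.7 degrees, less where a joint would pass 70% of its speed; a pose out of reach is approached as far as the arm can. A call with a number of a shift or a turn outside -1 to 1 is refused whole. A call with a gripper value outside its range is refused whole. The fingers move at their own pace and stop on an object; the grip force is fixed at half the most. Time passes only in rows, so rows that repeat a pose let the fingers close. It gives the time, the measured TCP pose, the force, the opening and the grip force at its end, in the units of the state.
- env.state(): the state, without advancing time (a new reading comes with each control period).
- imaging.read_camera(name): name is "scene" or "top" or "wrist"; returns the picture (420x560x3 uint8, red, green, blue); there is no depth.
- imaging.get_calibration(name): a dict with "camera_matrix" (3x3 intrinsics, pixels), "position" and "orientation" of the camera in the world. Camera axes: x right, y up, looking along -z (the intrinsics and any distortion apply to the point x, -y, -z); pixel columns grow to the right and rows downward; lengths in mm; the calibration is good to about 2 mm. A picture is of the moment at which its call begins: read the wrist's pose just before it. get_calibration takes no time and is no camera call; for the wrist camera it gives the pose at the moment of the call.
- workorder.hand_in(): hands the job in; it is judged then, once.
Trained networks look in the newest picture that a camera, given by its name, has taken for a name from the list of things; names that differ only in an ending like _2 or _b are one class to them, and where a whole thing is asked for, a point or a joint stands for the part that bears it (a point fixed in the world has none). Each returns a list of dicts, best first, with "score" (0 to 1); they miss things now and then, are a little off and sometimes report something else, mostly with a low value. They report only what shows in the picture. A call takes as long as a camera call.
- models.find_in(camera, label): "xyz" ([x, y, z] in mm, in world coordinates, good to about 4 mm: the middle of the surface that is visible of it).
- models.masks_of(camera, label): "pixels" (420x560 bool, what is visible of it).
The state is a dict: "time": time; "joints": joint angles; "qvel": joint speeds; "joint_torque": joint torques, N m; "ee_pos": TCP position; "tool_rot": TCP orientation; "force": force on the tool from outside, world axes, zero at the start; "wrist_torque": the same for the moment, N m; "finger_gap": opening from 0.0 (shut) to 1.0 (fully open); "grip_force": force on a finger pad.
Only numpy, scipy, OpenCV 4.12 (cv2) and the standard library are available. Lean on these libraries where they do the work, as an engineer would, in place of code of your own. Each camera call takes 0.05 s, during which the arm holds its last target. There are 200 camera calls.

## Working session

There is one attempt and no reset: what is moved stays moved. The work goes in short steps, Python scripts to look and compute and a tool call to move; the robot and the scene stay as the last step left them, time stands still between calls to the robot, and variables do not carry over. Pictures are saved under pics/ and viewed, at most 10 in all, crops included, and the job is handed in when it is done.

Besides the shell and the picture viewer there is one more tool, called after "Call:" by a JSON object that holds its "op" and its "data". carry_out: Moves the arm, as the interface text tells. Its arguments: {"type":"object","properties":{"increments":{"type":"array"}},"required":["increments"]}

```bash
mkdir -p pics
python3 - <<'E'
from bench import env, imaging, workorder, models
import cv2,numpy as np
s=env.state();print(s)
for c in("scene","top","wrist"):
    im=imaging.read_camera(c);cv2.imwrite(f"pics/{c}0.png",im[:,:,::-1])
    print(c,imaging.get_calibration(c))
for l in ["case","reset_top","cover","case_hole0","case_hole2","cover_hole0","cover_hole2","padlock","tape","driver"]:
    print(l,[(np.round(d["xyz"]),round(d["score"],2)) for d in models.find_in("top",l)[:4]])
print(env.state()["time"])
E
```

```text
{'time': 0.0, 'joints': array([ 1.35410142,  0.32178032, -0.07007318,  1.45165886,  0.02258417,
        1.37084717, -0.05691151]), 'qvel': array([ 2.81614977e-04, -3.47927960e-05, -3.73378771e-05,  9.64593985e-04,
       -5.44983841e-05, -1.08886776e-03, -8.31362162e-04]), 'joint_torque': array([-6.89385179e-04, -4.93578744e+01, -3.82474735e-01, -3.14331472e+01,
        1.28189431e-02,  1.14675742e-02, -1.04046700e-05]), 'ee_pos': array([ 148.4932747 , -632.17531196,  193.0593262 ]), 'tool_rot': array([ 9.93348384e-01,  1.15143732e-01, -1.54034592e-04, -9.41039327e-04]), 'force': array([-0.3180042 , -0.28533409, -0.14256851]), 'wrist_torque': array([ 0.00192518, -0.05075079,  0.02089829]), 'grip_force': 0.0, 'finger_gap': 0.997336281583553}
scene {'camera_matrix': array([[463.2553939 ,   0.        , 273.91773355],
       [  0.        , 463.2553939 , 213.75559051],
       [  0.        ,   0.        ,   1.        ]]), 'position': array([1193.1174777 , -276.30184843, 1144.8878364 ]), 'orientation': array([0.22929503, 0.15545867, 0.52802853, 0.80277161])}
top {'camera_matrix': array([[47
[... 448 characters left out ...]
   1.        ]]), 'position': array([ 227.79368527, -613.88731509,  372.80556455]), 'orientation': array([-0.125785  ,  0.10016063, -0.61282465,  0.77368723])}
case []
reset_top [(array([541., 180.,  53.]), 0.61)]
cover [(array([ 557., -244.,    4.]), 0.94), (array([540., 181.,  16.]), 0.15)]
case_hole0 [(array([544., 181.,  20.]), 0.81)]
case_hole2 [(array([544., 181.,  20.]), 0.81)]
cover_hole0 [(array([ 563., -246.,    3.]), 0.63)]
cover_hole2 [(array([ 563., -246.,    3.]), 0.63)]
padlock [(array([ 565., -473.,   22.]), 0.53), (array([ 565., -247.,    4.]), 0.39)]
tape [(array([524., 457.,  57.]), 0.74)]
driver [(array([497.,  14.,  22.]), 0.72), (array([ 562., -246.,    5.]), 0.3)]
0.65
```

Run:
```python
import cv2,numpy as np
a=cv2.imread("pics/top0.png");cv2.imwrite("pics/topv.png",cv2.resize(a,None,fx=1.42,fy=1.42,interpolation=cv2.INTER_CUBIC))
```

```text
(no output)
```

View pics/topv.png

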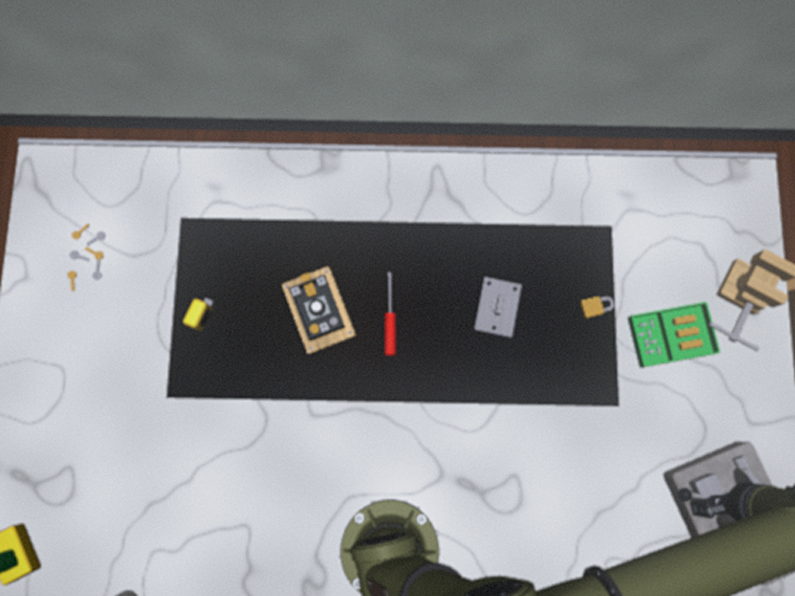

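```bash
cat > h.py <<'E'
from bench import env, imaging, workorder, models
import cv2,numpy as np
from scipy.spatial.transform import Rotation as R
def inc(p,yaw,s=None):
    "increments from the measured pose to TCP p, tool down with x axis at yaw"
    s=s or env.state(); r=R.from_quat(s["tool_rot"])
    t=R.from_matrix(np.array([[np.cos(yaw),np.sin(yaw),0],[np.sin(yaw),-np.cos(yaw),0],[0,0,-1]]))
    print("shift",np.round(r.inv().apply(np.array(p)-s["ee_pos"])/300,4),"turn",np.round((r.inv()*t).as_rotvec()/np.radians(60),4))
def yaw(s): 
    v=R.from_quat(s["tool_rot"]).as_matrix()[:,0]; return np.arctan2(v[1],v[0])
def snap(cam,name=None):
    c=imaging.get_calibration(cam); im=imaging.read_camera(cam)
    if name: cv2.imwrite(f"pics/{name}.png",im[:,:,::-1])
    return im,c
F=np.diag([1.,-1,-1])
def proj(c,P):
    q=(R.from_quat(c["orientation"]).inv().apply(np.atleast_2d(P)-c["position"]))@F
    u=q@c["camera_matrix"].T; return u[:,:2]/u[:,2:]
def unproj(c,uv,z):
    uv=np.atleast_2d(uv); d=np.c_[uv,np.ones(len(uv))]@np.linalg.inv(c["camera_matrix"]).T
    d=R.from_quat(c["orientation"]).apply(d@F); return c["position"]+d*((z-c["position"][2])/d[:,2])[:,None]
E
python3 - <<'E'
from h import *
s=env.state();c=imaging.get_calibration("wrist")
r=R.from_quat(s["tool_rot"]);print(r.inv().apply(c["position"]-s["ee_pos"]), r.inv().apply(R.from_quat(c["orientation"]).as_matrix().T))
print(proj(c,s["ee_pos"]),yaw(s))
inc([480,-270,250],-0.1,s)
E
```

```text
[ 8.13534642e+01 -8.20501836e-02 -1.79538459e+02] [[ 3.50782767e-05  9.99999801e-01 -6.29985869e-04]
 [ 9.48319711e-01  1.66639461e-04  3.17316401e-01]
 [ 3.17316443e-01 -6.08558930e-04 -9.48319516e-01]]
[[277.22429254 238.96653368]] 0.23082778243546978
shift [ 1.3518 -0.9246 -0.1863] turn [1.000e-04 0.000e+00 3.159e-01]
```

Call:
{"op": "carry_out", "data": {"increments": [[[0.17,-0.115,-0.03],[0,0,0.1],85],[[0.33,-0.23,-0.06],[0,0,0.2],85],[[0.5,-0.345,-0.09],[0,0,0.3],85],[[0.66,-0.46,-0.12],[0,0,0.316],85],[[0.83,-0.575,-0.15],[0,0,0.316],85]]}}

```text
time: 1.27
ee_pos: [352.6, -406.5, 239.8]
tool_rot: [0.999, -0.05, 0.0, 0.001]
force: [0.8, -0.8, 0.6]
finger_gap: 0.995
grip_force: 0.0
```

Run:
```python
from h import *
inc([500,-250,250],-0.1)
```

```text
shift [ 0.4365 -0.5683 -0.0344] turn [ 0.001  -0.0005 -0.0007]
```

Call:
{"op": "carry_out", "data": {"increments": [[[0.1,-0.13,0],[0,0,0],85],[[0.22,-0.28,0],[0,0,0],85],[[0.33,-0.42,0],[0,0,0],85],[[0.4,-0.53,0],[0,0,0],85],[[0.42,-0.55,-0.03],[0,0,0],85]]}}

```text
time: 1.9
ee_pos: [494.9, -252.8, 247.9]
tool_rot: [0.999, -0.047, -0.0, -0.001]
force: [-0.7, 0.2, -0.1]
finger_gap: 0.996
grip_force: 0.0
```

Run:
```python
from h import *
im,c=snap("wrist","w1")
s=env.state();print(s["ee_pos"],yaw(s),s["qvel"].max())
np.save("w1c.npy",c,allow_pickle=True)
print([(np.round(d["xyz"]),round(d["score"],2)) for d in models.find_in("wrist","cover")])
```

```text
[ 495.47131206 -254.3873826   249.71461748] -0.09613038148893277 0.04070011563895598
[(array([ 565., -248.,    2.]), 0.7)]
```

View pics/w1.png

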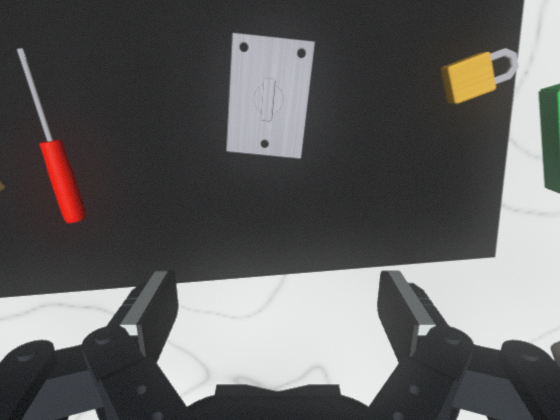

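```bash
cat >> h.py <<'E'
H=np.array([[52,32],[52,-32],[-52,0.]])
def blob(im,uv,rad=6,thr=None):
    g=cv2.cvtColor(im,cv2.COLOR_RGB2GRAY).astype(float); out=[]
    for u,v in uv:
        u,v=int(round(u)),int(round(v)); y,x=np.mgrid[v-rad:v+rad+1,u-rad:u+rad+1]
        p=g[v-rad:v+rad+1,u-rad:u+rad+1]; w=np.clip(np.median(p)*.85-p,0,None)
        out.append([(w*x).sum()/w.sum(),(w*y).sum()/w.sum()])
    return np.array(out)
def fit(P):
    "rigid 2D pose x,y,yaw of the hole pattern H, and residuals"
    P=P[:,:2]; m=H.mean(0); a=P-P.mean(0); b=H-m
    t=np.arctan2((b[:,0]*a[:,1]-b[:,1]*a[:,0]).sum(),(a*b).sum())
    Q=np.array([[np.cos(t),-np.sin(t)],[np.sin(t),np.cos(t)]])
    o=P.mean(0)-Q@m; return o,t,np.round(P-(H@Q.T+o),1).tolist()
E
python3 - <<'E'
from h import *
im=cv2.imread("pics/w1.png")[:,:,::-1].copy();c=np.load("w1c.npy",allow_pickle=True).item()
b=blob(im,[(244,47),(301,53),(265,144)]);print(b)
print(fit(unproj(c,b,3)))
inc([480,175,200],0.25)
E
```

```text
[[243.38144824  46.70084958]
 [300.96108855  52.79217637]
 [264.18916952 143.39359551]]
(array([ 561.66254245, -248.29854685]), np.float64(-0.19178276308247355), [[0.0, 0.0], [0.0, -0.0], [-0.0, 0.0]])
shift [-0.1896 -1.4261  0.1626] turn [ 0.0014 -0.0015 -0.3329]
```

Call:
{"op": "carry_out", "data": {"increments": [[[-0.02,-0.2,0],[0,0,-0.08],85],[[-0.05,-0.4,0],[0,0,-0.16],85],[[-0.08,-0.6,0],[0,0,-0.25],85],[[-0.1,-0.8,0],[0,0,-0.33],85],[[-0.13,-1.0,0.0],[0,0,-0.33],85]]}}

```text
time: 2.62
ee_pos: [484.6, 45.3, 248.4]
tool_rot: [0.993, 0.121, 0.001, 0.001]
force: [0.8, -0.9, 0.9]
finger_gap: 0.994
grip_force: 0.0
```

Run:
```python
from h import *
inc([482,155,245],0.3)
```

```text
shift [ 0.079  -0.3572  0.0109] turn [ 0.0016 -0.0008 -0.0556]
```

Call:
{"op": "carry_out", "data": {"increments": [[[0.04,-0.15,0],[0,0,-0.03],85],[[0.08,-0.29,0],[0,0,-0.055],85],[[0.08,-0.34,0.01],[0,0,-0.055],85],[[0.08,-0.34,0.01],[0,0,-0.055],85]]}}

```text
time: 3.12
ee_pos: [483.0, 149.6, 244.8]
tool_rot: [0.989, 0.151, -0.0, 0.001]
force: [0.1, -0.3, 0.0]
finger_gap: 0.994
grip_force: 0.0
```

Run:
```python
from h import *
im,c=snap("wrist","w2")
s=env.state();print(s["ee_pos"],yaw(s),s["qvel"].max())
np.save("w2c.npy",c,allow_pickle=True)
for l in("case","reset_top"):print([(np.round(d["xyz"]),round(d["score"],2)) for d in models.find_in("wrist",l)])
cv2.imwrite("pics/w2v.png",cv2.resize(im[0:270,140:500,::-1],None,fx=2.2,fy=2.2,interpolation=cv2.INTER_CUBIC))
```

```text
[483.44093094 148.43456593 244.84881483] 0.30025184310816366 0.01808345108919524
[(array([552., 181.,  14.]), 0.57)]
[(array([542., 183.,  55.]), 0.97)]
```

View pics/w2v.png

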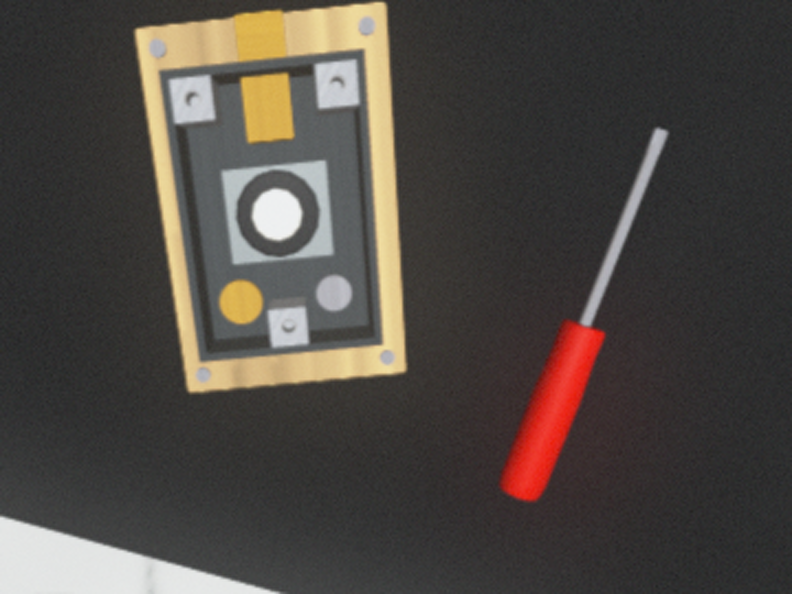

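Run:
```python
from h import *
im=cv2.imread("pics/w2.png")[:,:,::-1].copy();c=np.load("w2c.npy",allow_pickle=True).item()
p0=np.array([(193,97),(338,83),(290,325)])/2.2+[140,0]
b=blob(im,p0,4);print(b,fit(unproj(c,b,52)))
g=im.min(2)
q=[]
for u,v in p0.round().astype(int):
    w=(g[v-13:v+14,u-13:u+14]>130).astype(np.uint8)
    n,l,st,ce=cv2.connectedComponentsWithStats(w); i=1+np.argmax(st[1:,4])
    m=(l==i).astype(np.uint8); k=cv2.findContours(m,0,1)[0][0]; r=cv2.minAreaRect(k); q.append(np.array(r[0])+[u-13,v-13]); print(r,st[i])
print(q,fit(unproj(c,np.array(q),52)))
w=(g>215).astype(np.uint8);w[:, :240]=0;w[:,290:]=0;w[:80]=0;w[115:]=0
m=cv2.moments(w,True);u=np.array([m['m10'],m['m01']])/m['m00'];r=unproj(c,u,52)[0];print(u,m['m00'],r)
inc([r[0],r[1],75],0.30)
```

```text
[[225.93700336  43.56017039]
 [293.20043103  35.9375    ]
 [270.56407448 149.42825849]] (array([545.86960306, 181.58227185]), np.float64(0.3986068785847853), [[0.4, 0.8], [1.3, -0.2], [-1.6, -0.5]])
((11.80999755859375, 13.670001029968262), (21.0717830657959, 19.233304977416992), 81.8698959350586) [  2   3  21  22 394]
((11.8893461227417, 12.782788276672363), (21.094829559326172, 19.55571937561035), 84.80557250976562) [  2   2  21  23 402]
((11.5, 13.0), (18.0, 17.0), 90.0) [  3   4  18  19 309]
[array([226.80999756,  44.67000103]), array([292.88934612,  37.78278828]), array([270.5, 148. ])] (array([545.5564314 , 181.36200696]), np.float64(0.39642806156889543), [[-0.1, -0.0], [-0.0, -0.1], [0.2, 0.1]])
[265.47138965  97.00544959] 367.0 [545.69208498 181.31339776  52.        ]
shift [ 0.2303 -0.0458  0.5664] turn [ 0.0011  0.0004 -0.0011]
```

Call:
{"op": "carry_out", "data": {"increments": [[[0.1,-0.02,0.1],[0,0,0],0],[[0.2,-0.04,0.28],[0,0,0],0],[[0.23,-0.046,0.45],[0,0,0],0],[[0.23,-0.046,0.57],[0,0,0],0],[[0.23,-0.046,0.57],[0,0,0],0]]}}

```text
time: 3.9
ee_pos: [543.0, 181.7, 71.0]
tool_rot: [0.989, 0.15, -0.003, 0.001]
force: [0.8, -0.9, 0.2]
finger_gap: -0.001
grip_force: 0.0
```

Run:
```python
from h import *
s=env.state();print(s["ee_pos"],s["finger_gap"],s["force"])
inc([545.6,181.3,46],0.30)
```

```text
[542.97044249 181.68420068  70.95087368] -0.00055632574215022 [ 0.7809222  -0.85004639  0.1749786 ]
shift [0.0086 0.0038 0.0831] turn [0.0001 0.0066 0.0006]
```

Call:
{"op": "carry_out", "data": {"increments": [[[0.008,0,0.03],[0,0,0],0],[[0.008,0,0.06],[0,0,0],0],[[0.008,0,0.075],[0,0,0],0],[[0.008,0,0.083],[0,0,0],0],[[0.008,0,0.083],[0,0,0],0]]}}

```text
time: 4.53
ee_pos: [547.2, 185.3, 49.3]
tool_rot: [0.989, 0.151, 0.0, 0.0]
force: [-0.5, -0.3, 0.9]
finger_gap: 0.002
grip_force: 0.0
```

Call:
{"op": "carry_out", "data": {"increments": [[[0,0.004,0.006],[0,0,0],0],[[0,0.004,0.012],[0,0,0],0],[[0,0.004,0.015],[0,0,0],0],[[0,0.004,0.015],[0,0,0],0]]}}

```text
time: 5.03
ee_pos: [547.4, 184.2, 44.5]
tool_rot: [0.989, 0.151, -0.0, 0.0]
force: [-0.6, 0.2, -1.2]
finger_gap: 0.0
grip_force: 0.0
```

Run:
```python
from h import *
im,c=snap("wrist","w3")
for i in range(4):
    s=env.state();print(s["ee_pos"],s["force"]);imaging.read_camera("top")
ims,cs=snap("scene");p=proj(cs,[546,181,60])[0].astype(int);print(p)
v=cv2.resize(ims[p[1]-60:p[1]+40,p[0]-60:p[0]+60],(480,400),interpolation=2)
cv2.imwrite("pics/p1.png",np.hstack([cv2.resize(im[:300],(320,171*2))[:342],v[:342]])[:,:,::-1])
```

```text
[547.47563791 184.19886992  44.62444951] [ 0.31287577  0.23282651 -0.56255866]
[547.49949459 184.23635186  44.69279376] [ 0.2287943   0.10416819 -0.32663419]
[547.5797038  184.21969409  44.72699539] [-0.58899021 -0.1978958   0.55040772]
[547.53824026 184.22021695  44.7313587 ] [-0.21826489 -0.23788912 -0.13903273]
[334 186]
```

View pics/p1.png

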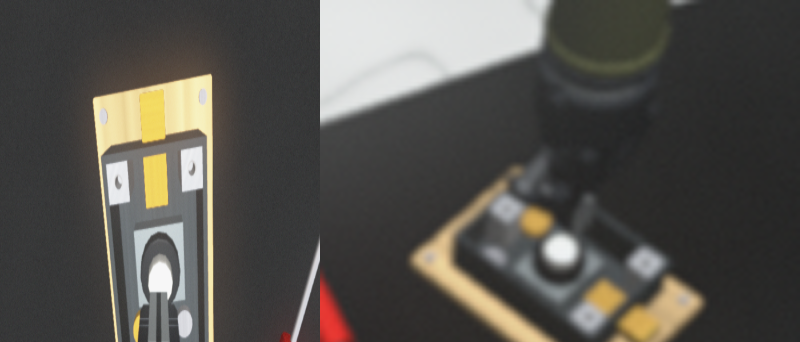

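Run:
```python
from h import *
a=cv2.imread("pics/w3.png"); cv2.imwrite("pics/w3v.png",cv2.resize(a[110:410,150:410],(520,600),interpolation=2))
```

```text
(no output)
```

View pics/w3v.png

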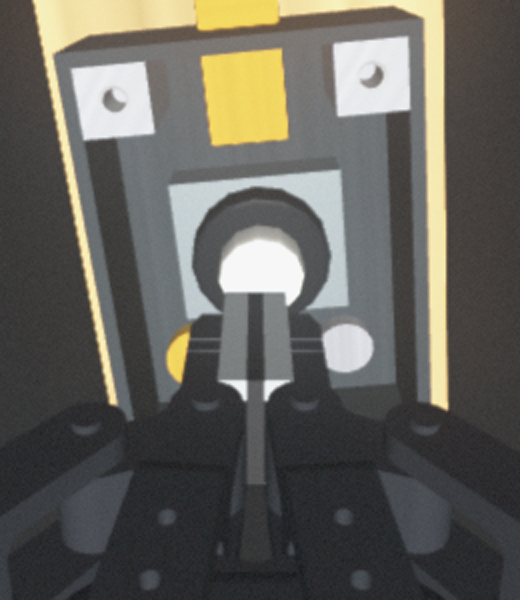

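Run:
```python
from h import *
im,c=snap("wrist"); s=env.state()
t=.397;Q=np.array([[np.cos(t),-np.sin(t)],[np.sin(t),np.cos(t)]])
P=np.c_[H@Q.T+[545.6,181.35],[52]*3]
cr=lambda p:np.round((p-[150,110])*2,0).tolist()
print("bosses",cr(proj(c,P)))
r=R.from_quat(s["tool_rot"])
for z in(52,46):
    a=np.linspace(0,6.283,5)[:4];print(z,cr(proj(c,np.c_[545.6+12*np.cos(a+t),181.35+12*np.sin(a+t),0*a+z])))
for x in (-11,0,11):
  print("tip",x,cr(proj(c,[s["ee_pos"]+r.apply([x,0,-h]) for h in(0,20,40)])))
```

```text
bosses [[115.0, 100.0], [374.0, 75.0], [279.0, 439.0]]
52 [[258.0, 237.0], [218.0, 282.0], [266.0, 318.0], [307.0, 275.0]]
46 [[258.0, 229.0], [219.0, 272.0], [266.0, 307.0], [305.0, 265.0]]
tip -11 [[255.0, 294.0], [255.0, 330.0], [255.0, 374.0]]
tip 0 [[255.0, 258.0], [255.0, 291.0], [255.0, 332.0]]
tip 11 [[255.0, 221.0], [255.0, 251.0], [255.0, 288.0]]
```

Run:
```python
from h import *
im,c=snap("scene"); s=env.state()
r=R.from_quat(s["tool_rot"])
p=proj(c,[546,181,60])[0].astype(int)
cr=lambda q:np.round((q-(p-[40,40]))*8).astype(int)
v=cv2.resize(im[p[1]-40:p[1]+30,p[0]-40:p[0]+40],None,fx=8,fy=8,interpolation=2)[:,:,::-1].copy()
for h,col in((0,(0,0,255)),(40,(0,255,0)),(80,(255,0,0))):
    q=cr(proj(c,s["ee_pos"]+r.apply([0,0,-h])))[0];cv2.circle(v,tuple(map(int,q)),4,col,-1)
q=cr(proj(c,[545.6,181.35,52]))[0];cv2.circle(v,tuple(map(int,q)),6,(255,0,255),2)
cv2.imwrite("pics/p2.png",v);print(s["ee_pos"])
```

```text
[547.4953812  184.21996789  44.68629217]
```

View pics/p2.png

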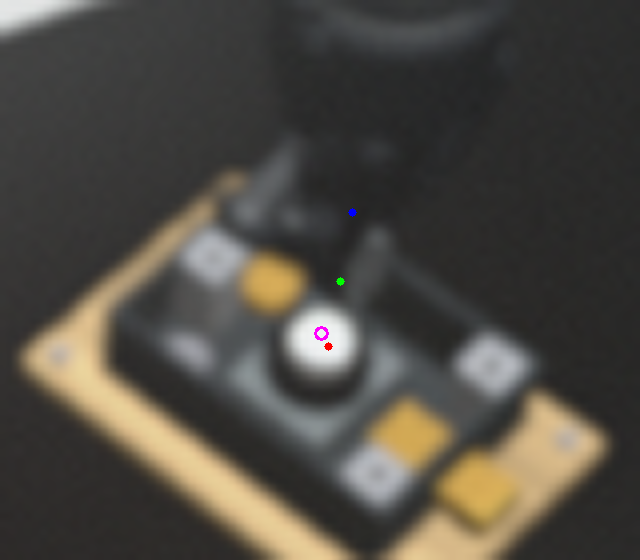

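Call:
{"op": "carry_out", "data": {"increments": [[[-0.009,0.005,0.01],[0,0,0],0],[[-0.009,0.007,0.02],[0,0,0],0],[[-0.009,0.007,0.03],[0,0,0],0],[[-0.009,0.007,0.04],[0,0,0],0],[[-0.009,0.007,0.04],[0,0,0],0]]}}

```text
time: 6.05
ee_pos: [545.3, 181.3, 32.3]
tool_rot: [0.989, 0.151, -0.0, 0.0]
force: [-0.7, 0.2, 0.4]
finger_gap: -0.0
grip_force: 0.0
```

Call:
{"op": "carry_out", "data": {"increments": [[[0,0,0.01],[0,0,0],0],[[0,0,0.02],[0,0,0],0],[[0,0,0.03],[0,0,0],0],[[0,0,0.03],[0,0,0],0]]}}

```text
time: 6.55
ee_pos: [545.3, 181.3, 23.3]
tool_rot: [0.989, 0.151, -0.0, 0.0]
force: [0.7, 0.1, -0.7]
finger_gap: 0.003
grip_force: 0.0
```

Run:
```python
from h import *
im,c=snap("wrist","w4"); s=env.state();print(s["ee_pos"],s["force"],s["joints"])
ims,_=snap("scene","s4")
cr=lambda p:np.round((p-[150,110])*2,0).tolist()
a=np.linspace(0,6.283,5)[:4]+.397
for z in(52,46):print(z,cr(proj(c,np.c_[545.6+12*np.cos(a),181.35+12*np.sin(a),0*a+z])))
v=cv2.resize(im[110:410,150:410,::-1],(520,600),interpolation=2)
w=cv2.resize(ims[140:220,300:364,::-1],(270,338),interpolation=2);o=np.zeros((600,790,3),np.uint8);o[:,:520]=v;o[:338,520:]=w
cv2.imwrite("pics/p3.png",o)
```

```text
[545.42846087 181.36330281  23.49180902] [-0.15318612  0.00181071  0.04434585] [ 0.27434428  0.41358026 -0.76606074  1.80667468  0.32645433  1.05260341
 -1.8817435 ]
52 [[250.0, 261.0], [205.0, 311.0], [259.0, 350.0], [305.0, 302.0]]
46 [[250.0, 251.0], [206.0, 299.0], [259.0, 337.0], [303.0, 291.0]]
```

View pics/p3.png

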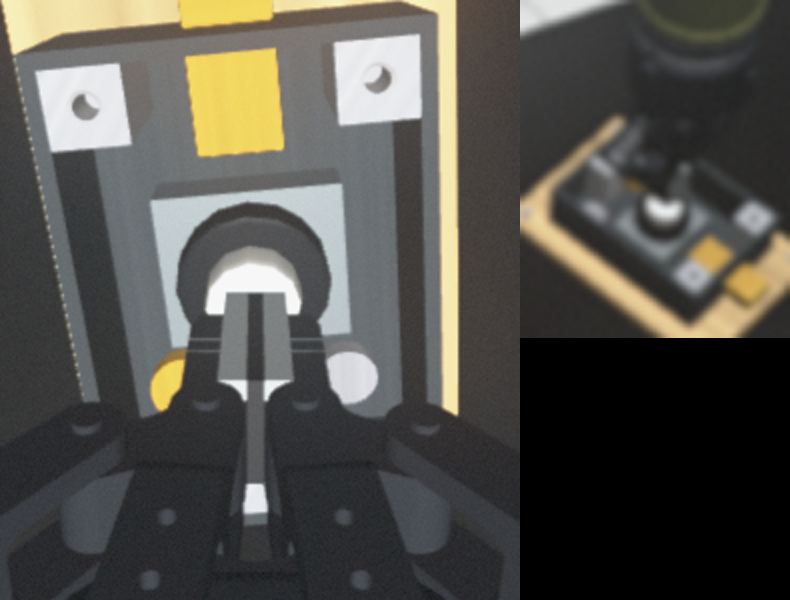

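Call:
{"op": "carry_out", "data": {"increments": [[[0,0,0.007],[0,0,0],0],[[0,0,0.014],[0,0,0],0],[[0,0,0.02],[0,0,0],0],[[0,0,0.02],[0,0,0],0]]}}

```text
time: 7.15
ee_pos: [545.4, 181.3, 17.5]
tool_rot: [0.989, 0.151, -0.0, 0.0]
force: [0.3, 0.3, -0.0]
finger_gap: 0.003
grip_force: 0.0
```

Call:
{"op": "carry_out", "data": {"increments": [[[0,0,0.007],[0,0,0],0],[[0,0,0.014],[0,0,0],0],[[0,0,0.02],[0,0,0],0],[[0,0,0.02],[0,0,0],0]]}}

```text
time: 7.65
ee_pos: [545.7, 181.4, 11.8]
tool_rot: [0.989, 0.151, 0.0, 0.0]
force: [-0.5, -0.3, 3.1]
finger_gap: 0.004
grip_force: 1.6
```

Call:
{"op": "carry_out", "data": {"increments": [[[0,0,0.006],[0,0,0],0],[[0,0,0.012],[0,0,0],0],[[0,0,0.015],[0,0,0],0],[[0,0,0.015],[0,0,0],0]]}}

```text
time: 8.15
ee_pos: [545.8, 181.4, 8.8]
tool_rot: [0.989, 0.151, 0.0, 0.001]
force: [-4.4, -2.3, 14.4]
finger_gap: 0.001
grip_force: 7.2
```

Call:
{"op": "carry_out", "data": {"increments": [[[0,0,0],[0,0,0],0],[[0,0,-0.06],[0,0,0],0],[[0,0,-0.2],[0,0,0],0],[[0,0,-0.4],[0,0,0],0],[[0,0,-0.6],[0,0,0],0]]}}

```text
time: 8.78
ee_pos: [545.1, 181.2, 188.8]
tool_rot: [0.989, 0.151, -0.0, -0.0]
force: [1.4, 0.5, -0.3]
finger_gap: -0.001
grip_force: 0.0
```

Run:
```python
from h import *
s=env.state();print(s["ee_pos"],s["force"])
im,c=snap("wrist","w5")
a=np.linspace(0,6.283,5)[:4]+.397
for z in(52,46):print(z,proj(c,np.c_[545.6+12*np.cos(a),181.35+12*np.sin(a),0*a+z]).round(1).tolist())
w=(im.min(2)>215).astype(np.uint8);n,l,st,ce=cv2.connectedComponentsWithStats(w)
print([(st[i],ce[i].round(1)) for i in range(1,n) if st[i,4]>150])
inc([490,-235,180],-0.1918,s)
```

```text
[545.05996228 181.2425951  188.79479015] [ 1.35934929  0.45660463 -0.30553518]
52 [[276.0, 164.1], [264.3, 178.0], [278.5, 189.3], [290.2, 175.7]]
46 [[276.0, 162.7], [264.5, 176.4], [278.4, 187.5], [290.0, 174.1]]
[(array([265, 167,  24,  23, 423], dtype=int32), array([276.8, 177.7])), (array([    0,   274,   173,   146, 12797], dtype=int32), array([ 57. , 337.6])), (array([270, 353,  15,  37, 400], dtype=int32), array([277.3, 373.4]))]
shift [-0.5896  1.2693  0.0295] turn [0.     0.0006 0.4728]
```

Call:
{"op": "carry_out", "data": {"increments": [[[-0.08,0.18,0],[0,0,0.12],85],[[-0.16,0.36,0],[0,0,0.24],85],[[-0.25,0.54,0],[0,0,0.36],85],[[-0.33,0.72,0],[0,0,0.48],85],[[-0.42,0.9,0],[0,0,0.56],85]]}}

```text
time: 9.45
ee_pos: [505.4, -115.7, 187.3]
tool_rot: [0.99, -0.143, 0.0, 0.0]
force: [0.8, -0.5, 0.1]
finger_gap: 0.993
grip_force: 0.0
```

Run:
```python
from h import *
s=env.state();print(s["ee_pos"])
inc([491.7,-241.3,197],-0.289,s)
```

```text
[ 505.43792165 -115.73810437  187.27650424]
shift [ 0.0743  0.4144 -0.0323] turn [ 0.0002 -0.0009  0.0026]
```

Call:
{"op": "carry_out", "data": {"increments": [[[0.03,0.18,-0.01],[0,0,0],85],[[0.06,0.33,-0.03],[0,0,0],85],[[0.07,0.39,-0.03],[0,0,0],85],[[0.07,0.39,-0.03],[0,0,0],85],[[0.07,0.39,-0.03],[0,0,0],85]]}}

```text
time: 10.07
ee_pos: [493.9, -229.5, 196.0]
tool_rot: [0.99, -0.14, -0.0, -0.001]
force: [0.6, -0.4, -0.4]
finger_gap: 0.994
grip_force: 0.0
```

Run:
```python
from h import *
im,c=snap("wrist","w6");np.save("w6c.npy",c,allow_pickle=True)
s=env.state();print(s["ee_pos"],yaw(s))
o,t=[561.7,-248.3],-.192
Q=np.array([[np.cos(t),-np.sin(t)],[np.sin(t),np.cos(t)]])
g=proj(c,np.c_[H@Q.T+o,[3]*3]);b=blob(im,g,6);b=blob(im,b,6);print(g.round(1),b.round(1))
o,t,r=fit(unproj(c,b,3));print(o,t,r)
inc([o[0],o[1],60],t,s)
```

```text
[ 493.9696364  -229.45315008  196.07887181] -0.27960494437411115
[[238.9  43.2]
 [305.   36.8]
 [281.  147.2]] [[238.6  43.7]
 [304.7  37.3]
 [280.8 147.5]]
[ 561.38200265 -247.97459558] -0.19123135611373004 [[-0.1, -0.0], [-0.0, 0.0], [0.1, -0.0]]
shift [ 0.2332 -0.0023  0.4535] turn [-0.0007  0.0003 -0.0844]
```

Call:
{"op": "carry_out", "data": {"increments": [[[0.1,0,0.1],[0,0,-0.04],85],[[0.2,-0.002,0.25],[0,0,-0.084],85],[[0.233,-0.002,0.4],[0,0,-0.084],85],[[0.233,-0.002,0.45],[0,0,-0.084],85],[[0.233,-0.002,0.45],[0,0,-0.084],85]]}}

```text
time: 10.75
ee_pos: [560.1, -249.7, 60.9]
tool_rot: [0.995, -0.097, -0.001, -0.0]
force: [0.3, 0.0, 0.6]
finger_gap: 0.996
grip_force: 0.0
```

Run:
```python
from h import *
imaging.read_camera("top")
s=env.state();print(s["ee_pos"],s["force"],yaw(s))
inc([561.4,-248,-24],-.1915,s)
```

```text
[ 561.07416165 -250.506513     62.43969997] [-0.35218134  0.75433532  0.85383918] -0.19447033419721116
shift [-0.0009 -0.0085  0.2881] turn [ 0.0003 -0.001  -0.0028]
```

Call:
{"op": "carry_out", "data": {"increments": [[[0,-0.008,0.06],[0,0,0],85],[[0,-0.008,0.12],[0,0,0],85],[[0,-0.008,0.18],[0,0,0],85],[[0,-0.008,0.22],[0,0,0],85],[[0,-0.008,0.22],[0,0,0],85]]}}

```text
time: 11.42
ee_pos: [560.0, -248.4, -6.4]
tool_rot: [0.995, -0.098, -0.001, -0.001]
force: [-0.1, -0.3, 0.4]
finger_gap: 0.996
grip_force: 0.0
```

Run:
```python
from h import *
im,c=snap("wrist","w7")
s=env.state();print(s["ee_pos"],s["force"],yaw(s))
inc([561.4,-248,-24],-.1915,s)
```

```text
[ 560.84745831 -248.59732655   -5.37135631] [ 0.31061885 -1.67663253  0.35957048] -0.19535998632156817
shift [ 0.0015 -0.0023  0.0621] turn [-0.0003  0.0008 -0.0037]
```

View pics/w7.png

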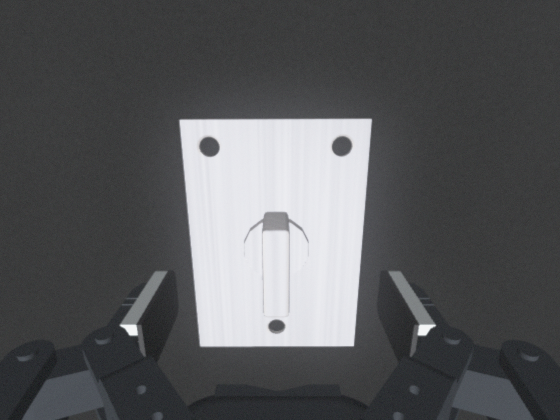

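Call:
{"op": "carry_out", "data": {"increments": [[[0.002,-0.002,0.03],[0,0,0],85],[[0.002,-0.002,0.06],[0,0,0],85],[[0.002,-0.002,0.06],[0,0,0],50],[[0.002,-0.002,0.06],[0,0,0],30],[[0.002,-0.002,0.06],[0,0,0],18]]}}

```text
time: 12.1
ee_pos: [562.1, -248.4, -22.4]
tool_rot: [0.995, -0.098, 0.0, 0.0]
force: [-0.2, -0.8, 0.2]
finger_gap: 0.372
grip_force: 0.0
```

Call:
{"op": "carry_out", "data": {"increments": [[[0,0,0],[0,0,0],20],[[0,0,0],[0,0,0],20],[[0,0,0],[0,0,0],5],[[0,0,0],[0,0,0],0],[[0,0,0],[0,0,0],0]]}}

```text
time: 12.72
ee_pos: [562.1, -248.3, -22.5]
tool_rot: [0.995, -0.097, 0.0, 0.0]
force: [-1.3, 1.1, 3.0]
finger_gap: 0.126
grip_force: 61.6
```

Call:
{"op": "carry_out", "data": {"increments": [[[0,0,-0.03],[0,0,0],0],[[0,0,-0.1],[0,0,0],0],[[0,0,-0.2],[0,0,0],0],[[0,0,-0.33],[0,0,0],0],[[0,0,-0.42],[0,0,0],0]]}}

```text
time: 13.35
ee_pos: [562.6, -248.5, 106.5]
tool_rot: [0.995, -0.097, 0.001, 0.001]
force: [0.1, 0.3, -3.0]
finger_gap: 0.124
grip_force: 60.8
```

Run:
```python
from h import *
im,c=snap("wrist","w8")
s=env.state();print(s["ee_pos"],s["force"],s["wrist_torque"],yaw(s),s["finger_gap"],s["grip_force"])
```

```text
[ 564.66856773 -249.21807344  110.18692149] [ 1.92777805 -0.00375954  0.54377061] [-0.01682652 -0.16130936 -0.01800671] -0.19520876733454598 0.1261847633924395 61.00584626197815
```

View pics/w8.png

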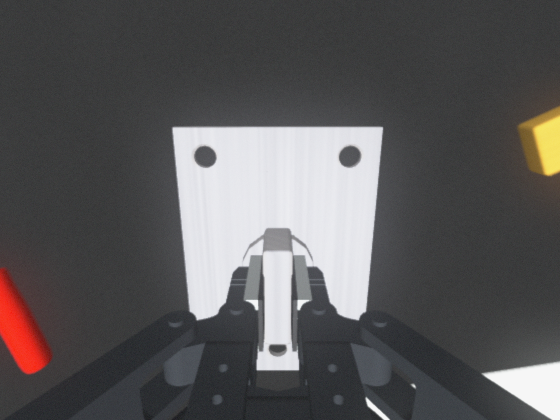

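```bash
cat >> h.py <<'E'
def held(im,c,s):
    "pose of the held plate: world rotation and origin, by PnP on holes and front edge"
    g=cv2.cvtColor(im,cv2.COLOR_RGB2GRAY)
    hb=blob(im,blob(im,[(205,156),(349,156)],13),13)
    w=(cv2.GaussianBlur(g,(3,3),0)>140).astype(float)
    w=g.astype(float)
    def edge(line):  # sub-pixel crossing of half level along samples
        v=line.astype(float);h=(v[:4].mean()+v[-4:].mean())/2;k=np.argmax((v>h)!=(v[0]>h));return k-1+(h-v[k-1])/(v[k]-v[k-1])
    F_=np.array([[u,115+edge(w[115:142,u])] for u in range(190,366,4)])
    L=np.array([[160+edge(w[v,160:200]),v] for v in range(175,260,4)])
    Rr=np.array([[360+edge(w[v,360:400]),v] for v in range(175,260,4)])
    pf=np.polyfit(F_[:,0],F_[:,1],1); pl=np.polyfit(L[:,1],L[:,0],1); pr=np.polyfit(Rr[:,1],Rr[:,0],1)
    def X(p): v=(pf[0]*p[1]+pf[1])/(1-pf[0]*p[0]); return [np.polyval(p,v),v]
    row=250.
    img=np.array([*hb,X(pl),X(pr)])
    from scipy.optimize import least_squares
    O=np.array([[52,32,4],[52,-32,4],[65,45,4],[65,-45,4.]])
    lp=np.array([[np.polyval(pl,v),v] for v in (190,220,255)]);rp=np.array([[np.polyval(pr,v),v] for v in (190,220,255)])
    _,rv,tv=cv2.solvePnP(O,img,c["camera_matrix"],None)
    K=c["camera_matrix"]
    def P(x,o):
        q=R.from_rotvec(x[:3]).apply(o)+x[3:];q=q@K.T;return q[:,:2]/q[:,2:]
    def f(x):
        r=[(P(x,O)-img).ravel()]
        for y,e in((45,lp),(-45,rp)):
            a,b=P(x,np.array([[65,y,4.],[-30,y,4.]]));n=np.array([-(b-a)[1],(b-a)[0]])/np.linalg.norm(b-a);r.append((e-a)@n)
        return np.concatenate(r)
    so=least_squares(f,np.r_[rv.ravel(),tv.ravel()])
    A=R.from_quat(c["orientation"])*R.from_matrix(F)
    Rw=A*R.from_rotvec(so.x[:3]); o=c["position"]+A.apply(so.x[3:])
    h2=P(so.x,np.array([[-52,0,4.]]))
    print("img",img.round(1).tolist(),"res",np.abs(so.fun).max().round(2),"hole2 px",h2.round(1))
    r=R.from_quat(s["tool_rot"])
    print("plate in tool",r.inv().apply(o-s["ee_pos"]).round(2),"origin",o.round(2),"axes",Rw.as_matrix().round(3).tolist())
    return Rw,o
E
python3 - <<'E'
from h import *
s=env.state();im,c=snap("wrist","w9")
Rw,o=held(im,c,s);x=Rw.as_matrix()[:,0];print("yaw",np.arctan2(x[1],x[0]),yaw(s),s["ee_pos"])
E
```

```text
img [[204.7, 155.9], [349.3, 155.7], [171.6, 126.3], [382.6, 126.4]] res 0.64 hole2 px [[277.3 350.7]]
plate in tool [ -0.42   0.12 -22.6 ] origin [ 564.07 -249.16  132.78] axes [[0.981, 0.193, 0.001], [-0.193, 0.981, 0.009], [0.0, -0.009, 1.0]]
yaw -0.19396177627546937 -0.19520876733454598 [ 564.66856773 -249.21807344  110.18692149]
```

Run:
```python
from h import *
inc([546,181.5,110],.396)
```

```text
shift [-0.3394 -1.3964 -0.012 ] turn [ 0.0043 -0.0065 -0.5647]
```

Call:
{"op": "carry_out", "data": {"increments": [[[-0.02,-0.08,0],[0,0,-0.03],0],[[-0.06,-0.22,0],[0,0,-0.1],0],[[-0.1,-0.38,0],[0,0,-0.18],0],[[-0.13,-0.54,0],[0,0,-0.26],0],[[-0.17,-0.7,0],[0,0,-0.34],0]]}}

```text
time: 14.08
ee_pos: [550.8, -29.3, 101.8]
tool_rot: [0.997, 0.083, -0.001, -0.0]
force: [0.9, -0.2, -2.5]
finger_gap: 0.125
grip_force: 60.8
```

Run:
```python
from h import *
s=env.state();print(s["ee_pos"],s["grip_force"])
inc([546,181.5,110],.396,s)
```

```text
[550.8087036  -29.28494884 101.77081978] 60.82573056221008
shift [ 0.0999 -0.6957 -0.0269] turn [-0.0012  0.002  -0.2201]
```

Call:
{"op": "carry_out", "data": {"increments": [[[0.02,-0.15,0],[0,0,-0.06],0],[[0.05,-0.3,0],[0,0,-0.12],0],[[0.07,-0.45,0],[0,0,-0.18],0],[[0.09,-0.58,0],[0,0,-0.22],0],[[0.1,-0.64,0],[0,0,-0.22],0]]}}

```text
time: 14.7
ee_pos: [549.0, 165.7, 102.1]
tool_rot: [0.98, 0.197, -0.001, -0.001]
force: [-1.0, 0.1, -3.1]
finger_gap: 0.123
grip_force: 60.8
```

Call:
{"op": "carry_out", "data": {"increments": [[[0,0,0],[0,0,0],0],[[0,0,0],[0,0,0],0],[[0,0,0],[0,0,0],0]]}}

```text
time: 15.08
ee_pos: [551.8, 159.6, 102.9]
tool_rot: [0.981, 0.193, -0.0, 0.001]
force: [-0.2, 0.3, -2.6]
finger_gap: 0.124
grip_force: 60.8
```

Run:
```python
from h import *
s=env.state();im,c=snap("wrist","w10")
Rw,o=held(im,c,s);x=Rw.as_matrix()[:,0];print("yaw",np.arctan2(x[1],x[0]),yaw(s),s["ee_pos"])
inc([546,181.5,52],.396,s)
```

```text
img [[204.6, 156.3], [349.5, 155.8], [166.5, 122.6], [382.5, 127.5]] res 2.45 hole2 px [[274.8 353.1]]
plate in tool [  0.16  -0.9  -25.21] origin [551.62 160.56 128.11] axes [[0.93, -0.368, 0.018], [0.368, 0.929, -0.028], [-0.007, 0.033, 0.999]]
yaw 0.37697537790215796 0.38777341517324254 [551.80571756 159.62944657 102.90619936]
shift [ 0.0098 -0.075   0.1696] turn [ 0.001   0.0007 -0.0079]
```

Call:
{"op": "carry_out", "data": {"increments": [[[0.005,-0.04,0],[0,0,-0.008],0],[[0.01,-0.075,0.02],[0,0,-0.008],0],[[0.01,-0.075,0.05],[0,0,-0.008],0],[[0.01,-0.075,0.07],[0,0,-0.008],0],[[0.01,-0.075,0.09],[0,0,-0.008],0]]}}

```text
time: 15.75
ee_pos: [545.6, 183.4, 75.4]
tool_rot: [0.98, 0.198, -0.0, 0.0]
force: [0.7, -0.3, -3.0]
finger_gap: 0.126
grip_force: 60.8
```

Call:
{"op": "carry_out", "data": {"increments": [[[0,0,0],[0,0,0],0],[[0,0,0],[0,0,0],0],[[0,0,0],[0,0,0],0]]}}

```text
time: 16.12
ee_pos: [545.9, 183.9, 76.5]
tool_rot: [0.98, 0.198, 0.0, 0.0]
force: [0.6, 0.4, -2.3]
finger_gap: 0.12
grip_force: 60.8
```

Run:
```python
from h import *
s=env.state();print(s["ee_pos"],yaw(s))
inc([546,181.5,50],.396,s)
```

```text
[545.92519049 183.88441474  76.50765274] 0.3992494557348803
shift [-0.0029  0.0074  0.0884] turn [ 0.0002 -0.0005  0.0031]
```

Call:
{"op": "carry_out", "data": {"increments": [[[-0.003,0.007,0.02],[0,0,0.003],0],[[-0.003,0.007,0.04],[0,0,0.003],0],[[-0.003,0.007,0.06],[0,0,0.003],0],[[-0.003,0.007,0.075],[0,0,0.003],0],[[-0.003,0.007,0.082],[0,0,0.003],0]]}}

```text
time: 16.75
ee_pos: [545.4, 181.6, 51.1]
tool_rot: [0.98, 0.197, -0.0, 0.0]
force: [-0.1, -0.8, -3.5]
finger_gap: 0.128
grip_force: 60.8
```

Call:
{"op": "carry_out", "data": {"increments": [[[0,0,0],[0,0,0],0],[[0,0,0],[0,0,0],0],[[0,0,0],[0,0,0],0],[[0,0,0],[0,0,0],0]]}}

```text
time: 17.25
ee_pos: [545.7, 181.6, 51.7]
tool_rot: [0.98, 0.197, 0.0, 0.0]
force: [-0.3, -0.3, -2.4]
finger_gap: 0.132
grip_force: 60.8
```

Run:
```python
from h import *
s=env.state();im,c=snap("wrist","w11");print(s["ee_pos"],yaw(s),np.abs(s["qvel"]).max(),s["force"],s["grip_force"])
inc([546,181.5,50],.396,s)
print(blob(im,[(205,156),(349,156)],13))
t=.397;Q=np.array([[np.cos(t),-np.sin(t)],[np.sin(t),np.cos(t)]])
print(proj(c,np.c_[H@Q.T+[545.6,181.35],[52]*3]))
cv2.imwrite("pics/w11v.png",cv2.resize(im[80:260,140:420,::-1],None,fx=2.8,fy=2.8,interpolation=2))
```

```text
[545.7130754  181.60107001  51.71104952] 0.39618400358073647 0.0017148980335336267 [-0.31711728 -0.25223321 -2.37865088] 60.84135174751282
shift [0.0008 0.0007 0.0057] turn [ 0.0002 -0.0002  0.0002]
[[202.27717943 160.91736296]
 [353.81800183 160.11748854]]
[[214.68632326 145.94839932]
 [340.60443297 145.84032527]
 [277.71751127 318.61164648]]
```

View pics/w11v.png

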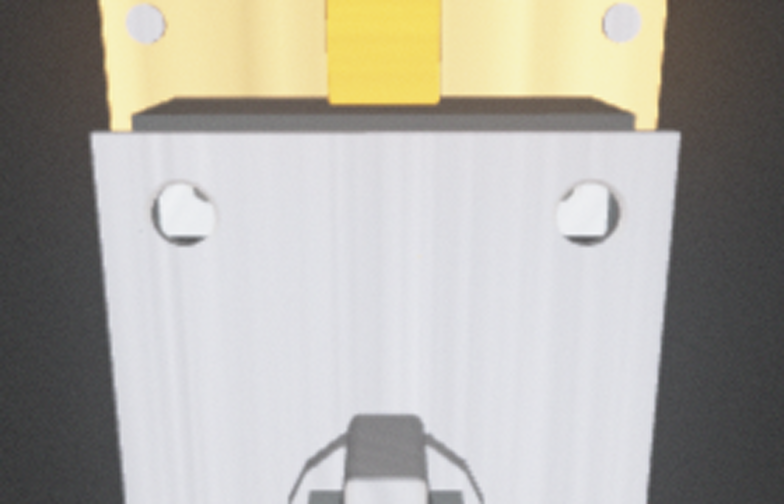

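```bash
python3 -c "
from bench import workorder;print(workorder.hand_in())"
```

```text
the job is handed in; nothing more can be done
None
```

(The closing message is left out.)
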